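# Fit the cup head to the mixer drive

### The arm

A 6-joint arm with a two-finger parallel gripper is mounted at the origin on the work surface; the furniture and walls round the work are solid. World frame = base frame: x ahead of the robot, y to its left, z up, the work surface at z = 0. Lengths are in mm, angles in rad, forces in N, time in s.
With the tool pointing down it reaches from about 400 to 925 mm from the base axis. Payload 3.4 kg.
Tool frame: the origin (TCP) lies midway between the tips of the shut fingers; the grasp point (between the pads) lies 19 mm behind it; z points along the fingers, y is the line along which they close (so a half turn about z gives the same grasp; the last joint's range is limited). The gripper opens to 85 mm and grips with 20 to 120 N. Pads are 22 mm wide; open, the fingers measure 114 mm over their backs; the gripper's body (76 mm by 85 mm) begins 54 mm behind the grasp point. The pads swing forward as they close: fully open they stand 13 mm farther back than shut.
Start: joints at [1.129, 0.307, 1.506, -0, 1.328, -0.073], TCP at [206.772, 536.541, 231.305] pointing down, gripper open.
Joint ranges: [-3.12, 3.12], [-1.05, 2.28], [0.14, 2.33], [-1.42, 4.57], [0.1, 2.73], [-2.68, 2.68]. Speed limits (rad/s): [2.57, 2.57, 3.14, 3.14, 3.14, 3.14].

### API

Orientations are given as a rotation vector (axis times angle).
In Python, from rig import get_state, grab_frame, close_job gives the robot as it stands.
- The arm moves only by the tool jog_arm, never from a script. Its argument "commands" is text: rows parted by semicolons, each of 7 numbers parted by spaces: the shift along the tool's x, y, z scaled (see below), then the turn, a rotation vector about the tool's x, y, z scaled (see below), then the opening, from -1 (shut) to 1 (fully open). A call has 1 to 10 rows; each row shifts and turns the commanded pose from where the row before left it, along the tool's axes as they then stand; what a row does not reach is not made up. The controller multiplies each number of a shift by 0.15 m and each number of a turn by pi/2 rad. A row lasts 1/10 s, in which the tool goes at most 50 mm and 8.59 degrees, less where a joint would pass 70% of its speed; a pose out of reach is approached as far as the arm can. A call with a number of a shift or a turn outside -1 to 1 is refused whole. A call with a gripper value outside its range is refused whole. The fingers move at their own pace and stop on an object; "force" is the grip in N (left out, the last holds). Time passes only in rows, so rows that do not move let the fingers close. It gives the time, the measured TCP pose, the force, the opening and the grip force at its end, in the units of the state.
- get_state(): the state, without advancing time (a new reading comes with each control period).
- grab_frame(name): name is "scene" or "top"; returns a dict with "img" (480x640x3 uint8, blue, green, red), "vfov" (degrees; the focal length in pixels is half the picture's height over the tangent of half this angle, whatever the lens; pixels are square), "cx", "cy" (the principal point, pixels), "R" (3x3) and "t" (3): a world point X has camera coordinates R X + t. Camera axes: x right, y down, z forward; pixel columns grow to the right and rows downward; lengths in mm; the calibration is good to about 2 mm. A picture is of the moment at which its call begins. There is no depth.
- close_job(): hands the job in; it is judged then, once.
The state is a dict: "time_s": time; "joints": joint angles; "joint_velocities": joint speeds; "joint_efforts": joint torques, N m; "position": TCP position; "orientation": TCP orientation; "wrist_force": force on the tool from outside, world axes, zero at the start; "torque": the same for the moment, N m; "opening": finger opening in mm; "grasp_force": force on a finger pad.
Only numpy, scipy, OpenCV 4.12 (cv2) and the standard library are available. Lean on these libraries where they do the work, as an engineer would, in place of code of your own. Each camera call takes 0.05 s, during which the arm holds its last target. There are 200 camera calls.

### The job

Lift the loose black cover off the mixer's drive hub and leave it lying flat inside the round parking ring at the other end of the mixer's deck. Then take the cup head (the tall round one with the pointer tab, not the flat-topped one) from its stand, put its stem into the hub, turn it until the key drops into the keyway without forcing it, and push it down against the ejector spring until its flange sits fully home on the hub. Finish while still gripping it and pressing it home so that I can tighten the clamp; leave the flat head in the stand and do not push the bottles about.

Things in the scene. Friction and masses are not known exactly. Their poses are not given: they have to be found in the camera images.
- mixer: Fixed mixer drive: low white housing 172 (x) x 112 (y) x 65 mm high with a grey deck; origin at the centre of its underside, z up; its control panel faces its -x. The drive hub stands on the deck at x +41, y 0 mm; the parking ring lies round x -41, y 0 mm. Low on the hub is a clamp collar, 53 mm wide, with a lug that reaches 34 mm from the axis on the side away from the keyway.
- hub_mouth (a point): Centre of the hub's flat top face, 105 mm above the bench. The hub is a steel sleeve, 42 mm outside, 40 mm tall; its 20 mm bore opens upward and has one straight keyway, 9 mm wide, its bottom 15.5 mm from the axis, open at the top face. The point turns with the hub: the keyway points along the point's -x; z up.
- hub (a joint): Turning angle of the hub on the mixer, rad, anticlockwise seen from above; at 0 the keyway points to the mixer's -x. A gear makes it stiff: about 0.4 N m are needed to turn it, so it stays put under a light touch.
- ejector (a joint): How far the spring plunger in the bore is pressed down, m: 0 at rest (its top 26 mm below the hub's top face), 0.010 at its stop, when the head is fully home. It pushes up with about 4 N at 0 and 8 N at 0.010, more than the head's weight: a head let go rises 10 mm. Keep pushes on the head under about 40 N; 15 to 20 N seat it.
- park (a point): Centre of the floor of the parking ring on the mixer's deck, 65 mm above the bench; the ring is 59 mm wide inside, 67 mm outside, 10 mm high. Round the work (fixed): a tilted screen on an arm to the left of and nearer than the mixer, its top 0.34 m high; a tall analyser behind; a drawer cabinet 0.2 m high to the right, in front of the stand.
- cover: Loose black cover of the hub, a round cap open below: skirt 54 mm outside, 47 mm inside; skirt and top disc 24 mm tall; on it a knob 22 mm in diameter, 24 to 48 mm above the origin; about 60 g. Origin at the centre of the skirt's lower rim, z up. At the start it sits over the hub, its disc lying on the hub's face (origin 20 mm below the face).
- stand: The fixed aluminium stand for the heads, 66 (x) x 122 (y) x 75 mm high, with two 31 mm holes in its top plate at y +33 and y -33 mm; origin at the centre of its underside, z up. Each head hangs in a hole by its flange; which is in which hole varies.
- cup_head: Head to fit, 0.13 to 0.2 kg. Origin at the centre of its flange's underside, z up along its axis. Flange 44 mm wide, z 0 to 6 mm; above it the round knurled metal body to grip, 32 mm in diameter, z 6 to 40 mm, its top a rubber cup; below it the keyed stem. A pointer tab on the flange's rim (5 mm wide, out to 27.5 mm) points along the head's -x, right above the key. Home: flange on the hub's face.
- stem_tip (a point): Centre of the tip of the cup head's steel stem, 36 mm below the head's origin; axes as the head's. The stem is 18 mm in diameter; its last 10 mm are a plain pilot end with a tapered nose (11 mm at the tip, full width after 7 mm). Above that a key, 5 mm wide, runs along the head's -x side from 10 to 28 mm above the tip, reaching 13 mm from the axis.
- flat_head: The other head, to be left in the stand: flange 44 mm, a thin neck and a flat round rubber plate 46 mm in diameter on top, 30 mm above its flange's underside, which is its origin. No tab, no key.
- bottle_a: The amber culture bottle left of and beyond the mixer (others stand farther right), 39 mm in diameter, 119 mm tall; origin at the centre of its underside. Not to be pushed about.
- dropper: Small dropper bottle, 33 mm in diameter, 102 mm tall, between the drawer cabinet and the stand; origin at the centre of its underside. Not to be pushed about.

How it is judged:
By the outcome, as a careful person would: the job done as asked, in the order asked, and still so for the second after the job is handed in, while the arm keeps its last pose, push and grip.
It also fails if it takes over 54 s, if anything falls off the work surface, if the arm or the gripper's body presses on something with over 40 N, if the wrist force passes 120 N, or if a joint passes its speed limit or range.

## Working session

There is one attempt and no reset: what is moved stays moved. The work goes in short steps, Python scripts to look and compute and a tool call to move; the robot and the scene stay as the last step left them, time stands still between calls to the robot, and variables do not carry over. Pictures are saved under pics/ and viewed, at most 10 in all, crops included, and the job is handed in when it is done.

Besides the shell and the picture viewer there is one more tool, called after "Call:" as name(argument=value, ...) on one line, values as JSON. jog_arm: Moves the arm, as the interface text tells. Shifts and turns lie within -1 to 1; 1 stands for 0.15 m of shift or pi/2 rad of turn. Its arguments: {"type":"object","properties":{"commands":{"type":"string"},"force":{"type":"number"}},"required":["commands"]}

```bash
mkdir -p pics; ls
cat > h.py <<'E'
import numpy as np, cv2
from rig import get_state, grab_frame, close_job
from scipy.spatial.transform import Rotation as Ro
def K(f):
    F=f["img"].shape[0]/2/np.tan(np.radians(f["vfov"])/2); return F
def ray(f,u,v):
    F=K(f); d=np.array([(u-f["cx"])/F,(v-f["cy"])/F,1.]); R=np.array(f["R"]); t=np.array(f["t"])
    return -R.T@t, R.T@d
def onz(f,u,v,z):
    o,d=ray(f,u,v); return o+d*(z-o[2])/d[2]
def proj(f,X):
    c=np.array(f["R"])@np.array(X,float)+np.array(f["t"]); F=K(f)
    return np.array([f["cx"]+F*c[0]/c[2], f["cy"]+F*c[1]/c[2]])
E
python3 - <<'E'
from h import *
import pickle
for n in("scene","top"):
    f=grab_frame(n); cv2.imwrite(f"pics/{n}0.png",f["img"]); pickle.dump(f,open(n+"0.pkl","wb"))
    print(n,{k:np.round(v,3).tolist() for k,v in f.items() if k!="img"}, ray(f,320,240))
print(get_state())
E
```

```text
pics
scene {'vfov': 47.225, 'cx': 316.858, 'cy': 238.61, 'R': [[0.638, -0.77, -0.006], [-0.666, -0.547, -0.507], [0.388, 0.327, -0.862]], 't': [-290.621, 407.381, 718.288]} (array([ 178.11622123, -236.19882591,  823.91876411]), array([ 0.38956152,  0.32161806, -0.86304276]))
top {'vfov': 45.501, 'cx': 307.09, 'cy': 246.15, 'R': [[0.01, -0.999, 0.031], [-0.992, -0.014, -0.126], [0.126, -0.029, -0.992]], 't': [-4.105, 522.172, 858.769]} (array([409.730706  ,  27.9996042 , 917.33378974]), array([ 0.13697941, -0.05146369, -0.98955162]))
{'time_s': 0.1, 'joints': array([ 1.12951738e+00,  3.07491886e-01,  1.50754944e+00, -2.65778873e-05,
        1.32840682e+00, -7.35121307e-02]), 'joint_velocities': array([ 8.17605904e-04, -1.25207245e-03, -3.89019326e-03,  6.97060206e-04,
        1.85692873e-03,  6.88388849e-05]), 'joint_efforts': array([-5.50161658e-04, -4.58529353e+01, -2.52607745e+01,  1.52403709e-04,
        5.68379997e-03, -1.81255501e-05]), 'position': array([206.49831554, 535.96227634, 230.47424603]), 'orientation': array([-5.74344767e-01, -3.08818938e+00,  2.82849930e-03]), 'wrist_force': array([-0.62909691, -1.02648017,  0.51912538]), 'torque': array([ 0.00813291,  0.01351365, -0.0191753 ]), 'grasp_force': 0.0, 'opening': 85.46574122269692}
```

View pics/scene0.png

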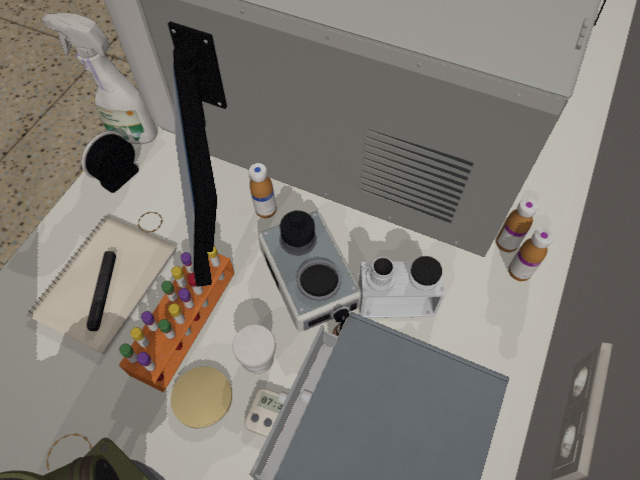

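View pics/top0.png

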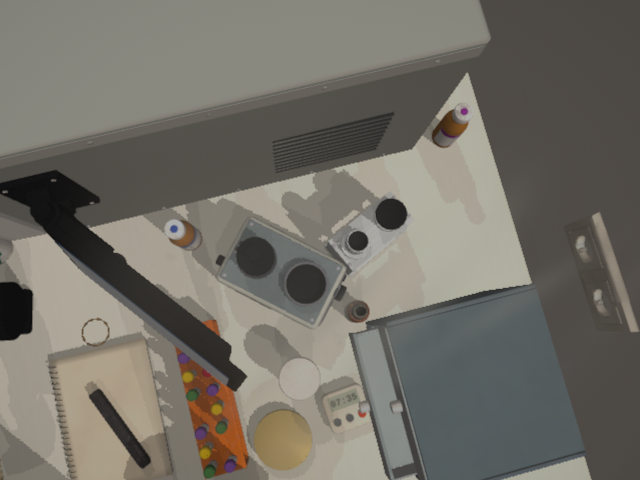

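Scene view: the mixer is near (310,270), with the cover at (297,229) and the parking ring at (318,279). The cup head sits at (382,270), the flat head at (426,270), bottle_a at (262,190), and the dropper is behind the cabinet at (340,325). In the top view the cover is at (257,257), the ring at (305,283), the cup head at (357,241), the flat head at (391,213) and the dropper at (358,311). I'll zoom in next.

Run:
```python
from h import *
import pickle
t=pickle.load(open("top0.pkl","rb")); s=pickle.load(open("scene0.pkl","rb"))
a=cv2.resize(t["img"][180:340,205:415],None,fx=3.8,fy=3.8,interpolation=cv2.INTER_CUBIC)
a=cv2.convertScaleAbs(a,alpha=1.5,beta=25);cv2.imwrite("pics/topz.png",a[:600,:800])
b=cv2.resize(s["img"][195:345,250:450],None,fx=4,fy=4,interpolation=cv2.INTER_CUBIC)
b=cv2.convertScaleAbs(b,alpha=1.5,beta=25);cv2.imwrite("pics/scz.png",b)
for n,u,v,z in(("cover knob",257,257,133),("ring",305,283,65),("cup",357,241,115),("flat",391,213,105),("dropper",358,311,102)):
    print(n,onz(t,u,v,z).round())
```

```text
cover knob [493.  74. 133.]
ring [463.   6.  65.]
cup [520. -66. 115.]
flat [ 563. -117.  105.]
dropper [422. -69. 102.]
```

View pics/topz.png

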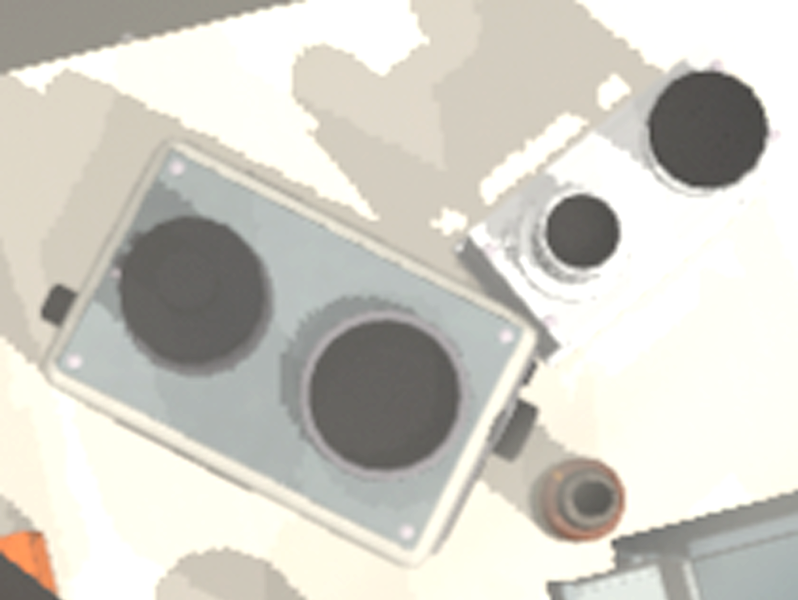

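View pics/scz.png

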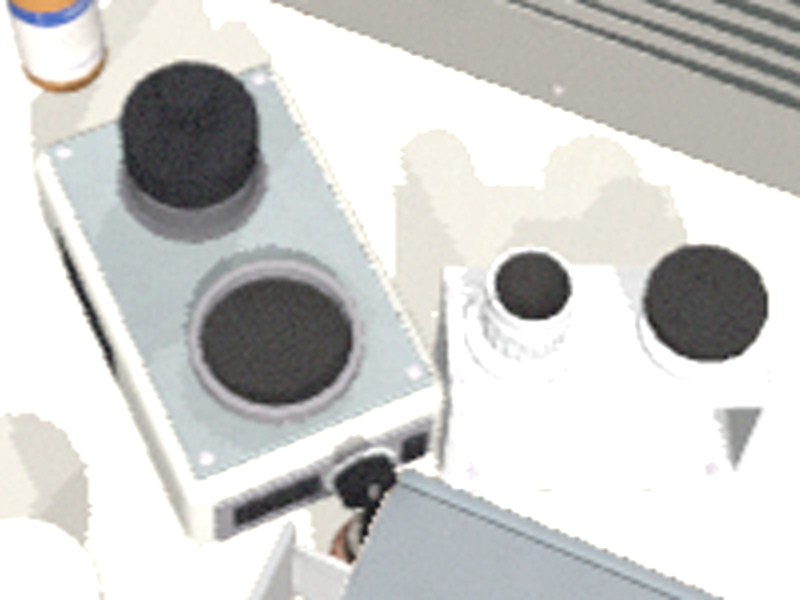

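Zooms: the four deck screws are visible in both views, with the panel on the ring side. The cup's rubber top is at top px (358,241) and scene px (383,266.5). The knob on the cover shows faintly at about (255,253) in the top view. The tab isn't clear, so I'll measure and stretch the bright range.

```bash
cat >> h.py <<'E'
def tri(*obs):
    A=np.zeros((3,3));b=np.zeros(3);L=[]
    for f,u,v in obs:
        o,d=ray(f,u,v);d=d/np.linalg.norm(d);P=np.eye(3)-np.outer(d,d);A+=P;b+=P@o;L.append((o,P))
    X=np.linalg.solve(A,b); return X,[round(float(np.linalg.norm(P@(X-o))),1) for o,P in L]
E
python3 - <<'E'
from h import *
import pickle
t=pickle.load(open("top0.pkl","rb")); s=pickle.load(open("scene0.pkl","rb"))
T=lambda u,v:(t,205+u/3.8,180+v/3.8); S=lambda u,v:(s,250+u/4,195+v/4)
ts=[(176,168),(507,336),(406,532),(73,361)]; ss=[(262,78),(414,372),(206,457),(64,153)]
for a,b in zip(ts,ss): print("screw",*tri(T(*a),S(*b)),onz(*T(*a),65).round(1),onz(*S(*b),65).round(1))
ct=np.mean([onz(*T(*a),65) for a in ts],0);cs=np.mean([onz(*S(*a),65) for a in ss],0);print(ct,cs)
print("cup",tri(T(582,232),S(532,286)))
print("flat",tri(T(708,130),S(706,302)))
# dark blobs
for n,f,box in(("top",t,(205,180,415,340)),("scene",s,(250,195,450,345))):
    x0,y0,x1,y1=box; g=f["img"][y0:y1,x0:x1].max(2); m=(g<55).astype(np.uint8)
    N,l,st,c=cv2.connectedComponentsWithStats(m)
    for i in range(1,N):
        if st[i,4]>150:
            cn=max(cv2.findContours((l==i).astype(np.uint8),0,1)[0],key=cv2.contourArea)
            e=cv2.fitEllipse(cn); print(n,"blob",st[i],np.round(e[0],1)+[x0,y0],np.round(e[1],1),round(e[2]))
for p in((240,380),(215,385),(50,210),(75,235),(165,300)): print("screen",onz(t,*p,340).round())
a=cv2.resize(t["img"][215:275,325:415],None,fx=6,fy=6,interpolation=cv2.INTER_CUBIC)
b=cv2.resize(s["img"][240:310,350:450],None,fx=5.4,fy=5.4,interpolation=cv2.INTER_CUBIC)[:400]
o=np.zeros((600,800,3),np.uint8); 
f=lambda z:np.clip((z.astype(float)-120)*255/135,0,255).astype(np.uint8)
o[:300,:400]=f(a)[:300,:400]; b=f(b)[:, :400]; o[:b.shape[0],400:400+b.shape[1]]=b
cv2.imwrite("pics/tab.png",o[:400]); print(f and t["img"][236:246,335:350].max(2))
E
```

```text
screw [552.43090013  85.66778382  63.27232627] [2.6, 2.6] [550.2  87.3  65. ] [553.5  83.3  65. ]
screw [486.42047147 -45.44085683  64.8210197 ] [1.7, 1.7] [485.2 -44.2  65. ] [487.7 -46.6  65. ]
screw [409.63240524  -6.45807835  63.86272972] [2.0, 2.0] [408.2  -5.1  65. ] [410.7  -8.1  65. ]
screw [474.91429668 124.84755355  61.73963316] [2.0, 2.0] [473.2 125.8  65. ] [475.1 122.   65. ]
[479.20039701  40.93331942  65.        ] [481.75785909  37.63737534  65.        ]
cup (array([521.6261535 , -69.45994552, 112.54879556]), [1.7, 1.7])
flat (array([ 563.79899223, -119.81275658,   98.57984425]), [1.7, 1.7])
top blob [171  19  31  30 725] [390.7 213.6] [29.3 29.7] 89
top blob [144  52  18  18 266] [357.7 240.4] [17.5 17.6] 0
top blob [  32   57   37   38 1105] [255. 256.] [35.9 37.4] 139
top blob [  82   85   38   38 1159] [305.6 283.5] [37.3 37.7] 118
scene blob [  30   16   35   37 1049] [297.2 229.5] [35.  37.5] 163
scene blob [161  62  31  28 682] [426.  270.4] [27.4 29.9] 107
scene blob [124  64  18  16 236] [382.7 266.3] [15.5 17.4] 100
scene blob [ 50  70  38  31 932] [318.7 279.9] [30.5 36.9] 90
scene blob [ 84 114  15  22 164] [340.8 317.2] [12.4 20.3] 17
screen [349.  76. 340.]
screen [344. 100. 340.]
screen [516. 272. 340.]
screen [491. 245. 340.]
screen [427. 152. 340.]
[[128 128 128 128 128 128 122 120 126 127 125 116 117 125 100]
 [128 128 127 125 125 124 115 118 131 127 124 117 130 127  59]
 [128 128 126 121 120 120 117 124 132 127 120 113 133 123  47]
 [129 128 124 120 120 117 119 130 132 127 111  98 122 108  47]
 [129 126 117 114 119 115 119 135 132 125 110 105 120  96  47]
 [129 122 113 115 123 117 119 135 132 119 101 107 115  85  47]
 [134 128 117 131 131 123 119 135 132 113  90 107 119  93  46]
 [150 144 126 141 133 129 126 135 133 116  87  96 127 119  47]
 [152 140 134 142 124 120 122 135 135 123  95  88 121 130  64]
 [143 144 134 108 106 104 119 135 135 123  98  95  99 120 109]]
```

View pics/tab.png

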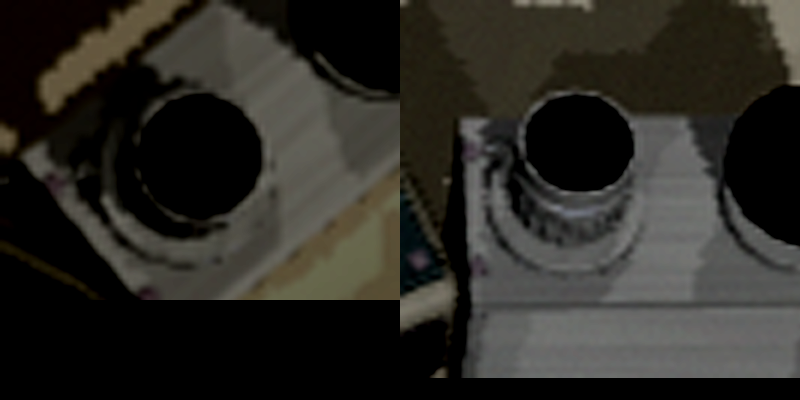

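The head is at about (521.5,-69.5) and the mixer centre at (480.5,39.3), yaw about 63.4°. The tab seems to be on the upper-left side of the flange, so I'll look closer.

Run:
```python
from h import *
import pickle
t=pickle.load(open("top0.pkl","rb")); s=pickle.load(open("scene0.pkl","rb"))
C=np.array([521.6,-69.5,81])
o=np.zeros((400,800,3),np.uint8)
for k,f in enumerate((t,s)):
    n=20; 
    p=proj(f,C); x,y=int(p[0])-n,int(p[1])-n
    c=f["img"][y:y+2*n,x:x+2*n].astype(float); lo,hi=np.percentile(c.max(2),[12,97])
    c=np.clip((c-lo)*255/(hi-lo),0,255).astype(np.uint8)
    z=cv2.resize(c,(400,400),interpolation=cv2.INTER_CUBIC); print(p,(p-[x,y]+.5)*10)
    for a in range(0,360,45):
        q=proj(f,C+[32*np.cos(np.radians(a)),32*np.sin(np.radians(a)),0]); q=((q-[x,y]+.5)*10).astype(int)
        cv2.putText(z,str(a),tuple(q-[10,-5]),0,.5,(0,0,255),1)
    o[:,400*k:400*k+400]=z
cv2.imwrite("pics/tab2.png",o)
```

```text
[356.46252027 243.12442355] [209.62520274 206.24423548]
[379.84332082 276.4220865 ] [213.43320816 209.22086499]
```

View pics/tab2.png

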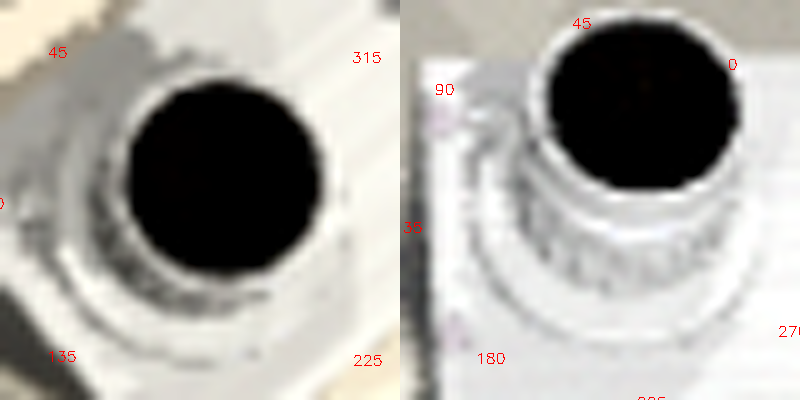

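The tab is near world azimuth 90° (left side of the flange in both views, around top px (340,244)); I'll refine that when it's held. Next I'll check for obstacles before moving.

Run:
```python
from h import *
import pickle
t=pickle.load(open("top0.pkl","rb")); s=pickle.load(open("scene0.pkl","rb"))
for n,u,v,z in(("cab left-near",353,335,200),("cab left front2",388,328,200),("cab right",530,287,200),("cab lower",390,470,200),("bottle_a top",175,229,119),("anal base L",100,215,0),("anal base",415,150,0),("anal topedge",300,90,500)): print(n,onz(t,u,v,z).round())
print("cab scene corners",onz(s,352,316,200).round(),onz(s,507,380,200).round(),onz(s,330,330,200).round())
print("bottle", tri((t,175,229),(s,258,170)))
print("screen end",tri((t,240,383),(s,203,284)),tri((t,45,205),(s,190,45)))
print("cab", tri((t,388,325),(s,352,318)),tri((t,531,287),(s,507,379)))
R=Ro.from_rotvec(get_state()["orientation"]).as_matrix(); print(R.round(3))
```

```text
cab left-near [390. -51. 200.]
cab left front2 [399. -95. 200.]
cab right [ 453. -276.  200.]
cab lower [229. -96. 200.]
bottle_a top [533. 190. 119.]
anal base L [572. 335.   0.]
anal base [ 690. -177.    0.]
anal topedge [583.  22. 500.]
cab scene corners [ 402. -102.  200.] [ 452. -287.  200.] [371. -93. 200.]
bottle (array([534.65957593, 189.91861164, 115.04482296]), [1.5, 1.5])
screen end (array([326.38675792,  90.97716231, 155.89727606]), [0.0, 0.0]) (array([527.88241314, 283.62489205, 319.13820518]), [3.2, 3.2])
cab (array([404.20246683, -98.93462347, 183.65438084]), [1.6, 1.6]) (array([ 455.33378664, -284.53752276,  189.73930037]), [3.1, 3.1])
[[-0.933  0.36  -0.001]
 [ 0.36   0.933 -0.002]
 [ 0.    -0.002 -1.   ]]
```

Call:
jog_arm(commands="0 0 -0.2 0 0 0 1;0 0 -0.2 0 0 0.08 1;0 0 -0.2 0 0 0.08 1;0 0 -0.2 0 0 0.08 1;0 0 -0.2 0 0 0.08 1;0 0 -0.2 0 0 0 1;0 0 -0.13 0 0 0 1;-0.1 -0.013 0 0 0 0 1;-0.2 -0.027 0 0 0 0 1;-0.24 -0.032 0 0 0 0 1", force=40)

```text
time_s: 1.1
position: [250.7, 466.3, 428.7]
orientation: [-1.322, -2.85, 0.005]
wrist_force: [0.7, -0.7, 0.5]
opening: 85.2
grasp_force: 0.0
```

```bash
cat >> h.py <<'E'
def plan(target, psi=None):
    "shift needed in tool axes, scaled (total), and yaw turn scaled"
    s=get_state(); R=Ro.from_rotvec(s["orientation"]).as_matrix(); p=s["position"]
    az=np.degrees(np.arctan2(R[1,1],R[0,1])); d=np.array(target)-p
    print("pos",p.round(1),"psi",az.round(2),"tilt",np.degrees(np.arccos(-R[2,2])).round(2),"t",s["time_s"],"open",round(s["opening"],1),"F",s["wrist_force"].round(1),"gf",round(s["grasp_force"],1),"j",s["joints"].round(2))
    print("delta world",d.round(1),"scaled tool",(R.T@d/150).round(4), "yaw" , None if psi is None else round((az-psi)/90,4))
E
python3 -c "
from h import *
plan([499,76,430])"
```

```text
pos [250.7 466.3 428.7] psi 40.23 tilt 0.18 t 1.1 open 85.2 F [ 0.7 -0.7  0.5] gf 0.0 j [ 1.    0.15  1.23 -0.    1.76  0.3 ]
delta world [ 248.3 -390.3    1.3] scaled tool [-3.0555 -0.417  -0.0036] yaw None
```

Call:
jog_arm(commands="-0.27 -0.037 0 0 0 0 1;-0.27 -0.037 0 0 0 0 1;-0.27 -0.037 0 0 0 0 1;-0.27 -0.037 0 0 0 0 1;-0.27 -0.037 0 0 0 0 1;-0.27 -0.037 0 0 0 0 0.2;-0.27 -0.037 0 0 0 0 0.2;-0.27 -0.037 0 0 0 0 0.2;-0.27 -0.037 0 0 0 0 0.2;-0.27 -0.037 0 0 0 0 0.2")

```text
time_s: 2.1
position: [468.8, 119.7, 429.0]
orientation: [-1.324, -2.846, 0.003]
wrist_force: [1.2, 1.0, 0.3]
opening: 51.4
grasp_force: 0.0
```

```bash
python3 -c "
from h import *
plan([499,76,160])"
```

```text
pos [468.8 119.7 429. ] psi 40.09 tilt 0.17 t 2.1 open 51.4 F [1.2 1.  0.3] gf 0.0 j [ 0.16  0.08  1.32 -0.    1.75 -0.54]
delta world [  30.2  -43.7 -269. ] scaled tool [-0.3548 -0.0283  1.7932] yaw None
```

Call:
jog_arm(commands="-0.18 -0.014 0 0 0 0 0.2;-0.175 -0.014 0.1 0 0 0 0.2;0 0 0.25 0 0 0 0.2;0 0 0.27 0 0 0 0.2;0 0 0.27 0 0 0 0.2;0 0 0.27 0 0 0 0.2;0 0 0.27 0 0 0 0.2;0 0 0.2 0 0 0 0.2;0 0 0.16 0 0 0 0.2;0 0 0 0 0 0 0.2")

```text
time_s: 3.1
position: [495.4, 77.7, 157.8]
orientation: [-1.321, -2.84, 0.009]
wrist_force: [-0.4, -0.8, 0.3]
opening: 51.4
grasp_force: 0.0
```

Run:
```python
from h import *
plan([499,76,111])
f=grab_frame("scene"); g=grab_frame("top")
a=cv2.resize(f["img"][140:290,220:420],(400,300),interpolation=cv2.INTER_CUBIC); b=cv2.resize(g["img"][180:330,180:380],(400,300),interpolation=cv2.INTER_CUBIC)
cv2.imwrite("pics/p1.png",cv2.convertScaleAbs(np.hstack([a,b]),alpha=1.6,beta=20))
```

```text
pos [495.4  77.7 157.8] psi 40.11 tilt 0.63 t 3.1 open 51.4 F [-0.4 -0.8  0.3] gf 0.0 j [ 0.07  0.28  1.75 -0.    1.12 -0.63]
delta world [  3.6  -1.7 -46.8] scaled tool [-0.026   0.0142  0.3114] yaw None
```

View pics/p1.png

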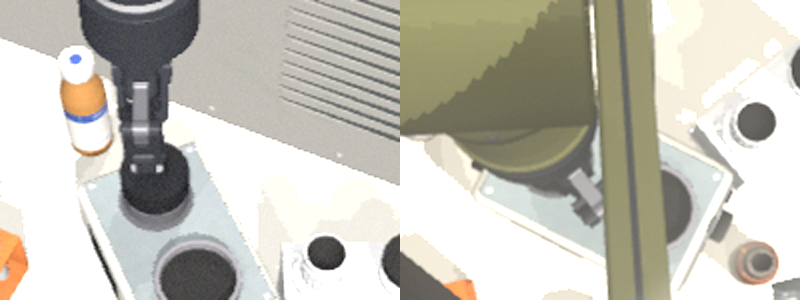

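Scene crop: the gripper is directly above the cover, fingers straddling the knob line. I'll descend and grip.

Call:
jog_arm(commands="-0.013 0.007 0.06 0 0 0 0.2;-0.013 0.007 0.08 0 0 0 0.2;0 0 0.08 0 0 0 0.2;0 0 0.06 0 0 0 0.2;0 0 0.03 0 0 0 0.2;0 0 0 0 0 0 -1;0 0 0 0 0 0 -1;0 0 0 0 0 0 -1;0 0 0 0 0 0 -1;0 0 0 0 0 0 -1", force=40)

```text
time_s: 4.2
position: [502.6, 75.8, 116.0]
orientation: [-1.322, -2.848, 0.006]
wrist_force: [-3.4, -4.2, 3.8]
opening: 20.3
grasp_force: 39.0
```

```bash
python3 -c "
from h import *
plan([499,76,170])"
```

```text
pos [502.6  75.8 116. ] psi 40.18 tilt 0.24 t 4.2 open 20.3 F [-3.4 -4.2  3.8] gf 39.0 j [ 0.07  0.34  1.8  -0.    1.01 -0.63]
delta world [-3.6  0.2 54. ] scaled tool [ 0.0163 -0.0188 -0.3597] yaw None
```

Call:
jog_arm(commands="0 0 -0.03 0 0 0 -1;0 0 -0.06 0 0 0 -1;0 0 -0.08 0 0 0 -1;0 0 -0.08 0 0 0 -1;0 0 -0.08 0 0 0 -1;0 0 -0.08 0 0 0 -1;0 0 -0.04 0 0 0 -1;0 0 0 0 0 0 -1")

```text
time_s: 5.0
position: [505.5, 77.4, 184.8]
orientation: [1.323, 2.846, 0.003]
wrist_force: [0.8, 0.5, -0.6]
opening: 20.3
grasp_force: 39.6
```

Run:
```python
from h import *
plan([462,2.6,170]); plan([462,2.6,170])
import pickle
f=grab_frame("scene"); pickle.dump(f,open("s2.pkl","wb"))
g=f["img"][120:290,200:420]; m=(g.max(2)<55).astype(np.uint8)
N,l,st,c=cv2.connectedComponentsWithStats(m)
for i in range(1,N):
    if st[i,4]>100: print(st[i]+[200,120,0,0,0],c[i]+[200,120])
s=get_state()
a=cv2.resize(f["img"][150:300,230:370],(560,600),interpolation=cv2.INTER_CUBIC)
cv2.imwrite("pics/p2.png",cv2.convertScaleAbs(a,alpha=1.6,beta=20))
```

```text
pos [505.5  77.4 184.8] psi 40.13 tilt 0.18 t 5.0 open 20.3 F [ 0.8  0.5 -0.6] gf 39.6 j [ 0.07  0.26  1.71  0.    1.17 -0.63]
delta world [-43.5 -74.8 -14.8] scaled tool [-0.194  -0.5435  0.0977] yaw None
pos [505.5  77.4 184.8] psi 40.13 tilt 0.18 t 5.0 open 20.3 F [ 0.8  0.5 -0.6] gf 39.6 j [ 0.07  0.26  1.71  0.    1.17 -0.63]
delta world [-43.5 -74.8 -14.8] scaled tool [-0.194  -0.5435  0.0977] yaw None
[ 200  120   17  166 1950] [205.92923077 207.43897436]
[ 262  120   62   63 2151] [293.72013017 144.24453742]
[278 184  37  37 975] [296.0225641  203.02769231]
[374 259  18  16 235] [382.70638298 266.36595745]
[411 258   9  25 161] [415.92546584 269.83850932]
[300 265  38  25 802] [318.66708229 277.96134663]
```

View pics/p2.png

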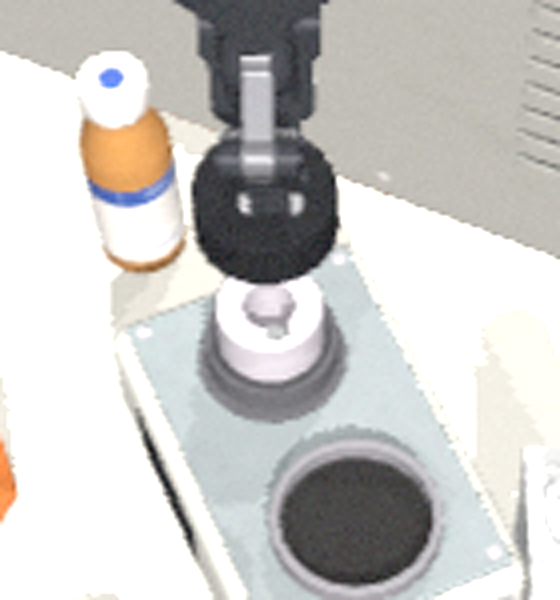

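Run:
```python
from h import *
import pickle
s=pickle.load(open("s2.pkl","rb"))
P=lambda u,v,z:onz(s,230+u/4-.4,150+v/4-.4,z).round(1)
print("cover init",onz(s,297.2,229.5,105).round(1),"now",onz(s,296.3,202.6,105+68.8).round(1))
print("hub c",P(270,312,105)); print("left",P(215,318,105),"right",P(325,318,105)); print("bore c",P(268,304,105),"key end",P(279,330,105))
print("ring",onz(s,318.7,279.3,67).round(1))
g=s["img"][205:250,275:325]; m=((g.min(2)>150)*255).astype(np.uint8)
N,l,st,c=cv2.connectedComponentsWithStats(m)
for i in range(1,N):
    if st[i,4]>30: print("bright",st[i]+[275,205,0,0,0])
print(s["img"][218:240,283:315].max(2))
print(get_state()["position"])
```

```text
cover init [494.8  70.6 105. ] now [497.9  71.6 173.8]
hub c [497.3  73.  105. ]
left [481.9  87.5 105. ] right [508.7  54.9 105. ]
bore c [499.6  75.9 105. ] key end [493.4  65.  105. ]
ring [464.6   3.1  67. ]
bright [315 205  10  16  84]
bright [285 219  25  19 206]
[[149 146 111  54  19  23  24  23  19  21  20  27  17  24  21  25  23  22
   25  21  26  19  22  69 107 124 126 122 123 124 123 123]
 [150 151 147 107 123  99  35  18  25  22  24  21  25  18  23  22  23  23
   26  23  50  83 140 157 147 130 123 124 124 123 124 124]
 [148 149 133 153 163 160 140 128  95  42  22  19  23  22  21  26  24  79
   93 142 156 156 160 161 160 132 118 123 124 122 119 122]
 [150 149 145 156 162 164 161 161 156 155 136 110 102 105 104 103 122 136
  155 161 162 162 163 164 165 171 134 112 124 121 123 120]
 [143 124 149 162 162 160 163 164 165 145 129 130 132 134 134 135 134 132
  128 156 167 163 166 165 165 166 145 124 122 122 123 122]
 [114 140 160 164 162 161 161 160 139 122 125 132 136 141 140 141 138 132
  127 119 152 166 166 166 163 164 164 139 124 123 123 123]
 [ 96 149 163 161 159 161 158 15
[... 1437 characters left out ...]
 66  95 109 118 138 159 165 165 162 166 166 165 169 170 164 161 162
  165 166 170 166 146 129 120 114 106  88  60  54  76  64]
 [ 52  58  95 109 116 123 131 148 161 166 167 166 166 166 166 168 167 168
  170 167 154 137 131 124 121 114 108  80  53  62  73  64]
 [ 55  52  90 109 118 124 127 132 136 142 152 160 163 166 168 167 163 156
  147 139 134 132 131 125 120 115 112  78  50  69  68  61]
 [ 59  50  85 105 115 122 126 128 131 133 137 138 139 142 140 140 140 141
  139 136 135 134 133 126 127 120 103  70  56  76  64  61]
 [ 66  53  63  98 113 119 124 128 131 133 133 137 139 139 140 138 137 139
  138 139 137 136 134 131 125 115  83  58  67  77  59  60]]
[504.90928335  77.32743525 183.96501102]
```

The hub is now exposed: its top face is near px (297,228) and the keyway points roughly toward the ring. I'll move the cover over the ring by the differential measured in the image.

Call:
jog_arm(commands="-0.02 -0.05 0 0 0 0 -1;-0.03 -0.09 0 0 0 0 -1;-0.04 -0.09 0 0 0 0 -1;-0.04 -0.09 0 0 0 0 -1;-0.03 -0.09 0.05 0 0 0 -1;-0.03 -0.07 0.1 0 0 0 -1;-0.018 -0.042 0.1 0 0 0 -1;0 0 0.1 0 0 0 -1;0 0 0.05 0 0 0 -1;0 0 0 0 0 0 -1")

```text
time_s: 6.05
position: [463.4, 2.3, 122.1]
orientation: [-1.325, -2.846, 0.002]
wrist_force: [0.3, 0.4, -0.4]
opening: 20.3
grasp_force: 39.6
```

Call:
jog_arm(commands="0 0 0 0 0 0 -1;0 0 0 0 0 0 -1")

```text
time_s: 6.25
position: [465.4, 2.8, 123.9]
orientation: [1.324, 2.848, 0.001]
wrist_force: [0.4, -0.3, -1.2]
opening: 19.7
grasp_force: 39.6
```

Run:
```python
from h import *
plan([465.2,3,96.5])
import pickle
f=grab_frame("scene"); pickle.dump(f,open("s3.pkl","wb"))
g=f["img"][195:300,280:360]; m=(g.max(2)<55).astype(np.uint8)
N,l,st,c=cv2.connectedComponentsWithStats(m)
for i in range(1,N):
    if st[i,4]>60: print(st[i]+[280,195,0,0,0],c[i]+[280,195])
a=cv2.resize(f["img"][190:315,240:380],(672,600),interpolation=cv2.INTER_CUBIC)
cv2.imwrite("pics/p3.png",cv2.convertScaleAbs(a,alpha=1.5,beta=10))
```

```text
pos [465.4   2.8 123.9] psi 40.13 tilt 0.08 t 6.25 open 19.7 F [ 0.4 -0.3 -1.2] gf 39.6 j [-0.08  0.27  1.88 -0.    0.99 -0.79]
delta world [ -0.2   0.2 -27.4] scaled tool [ 0.0023 -0.0002  0.1826] yaw None
[ 289  195   63  101 3242] [318.82541641 241.77174584]
```

View pics/p3.png

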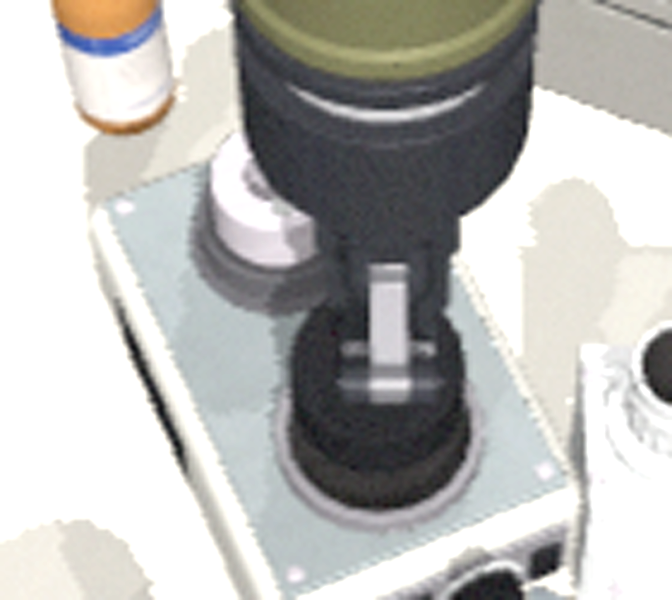

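The cover hangs centred over the ring in the image (cover columns 292–468, ring 275–482 in the crop). Lowering it.

Call:
jog_arm(commands="0 0 0.03 0 0 0 -1;0 0 0.04 0 0 0 -1;0 0 0.04 0 0 0 -1;0 0 0.03 0 0 0 -1;0 0 0.02 0 0 0 -1;0 0 0.01 0 0 0 -1;0 0 0 0 0 0 -1;0 0 0 0 0 0 -1")

```text
time_s: 7.1
position: [464.9, 2.8, 97.9]
orientation: [1.324, 2.849, 0.0]
wrist_force: [0.1, -0.2, -1.1]
opening: 20.3
grasp_force: 39.6
```

```bash
python3 -c "
from h import *
plan([465.2,3,96])"
```

```text
pos [464.9   2.8  97.9] psi 40.13 tilt 0.01 t 7.1 open 20.3 F [ 0.1 -0.2 -1.1] gf 39.6 j [-0.08  0.31  1.91 -0.    0.92 -0.79]
delta world [ 0.3  0.2 -1.9] scaled tool [-0.0003  0.0023  0.0123] yaw None
```

Call:
jog_arm(commands="0 0 0.01 0 0 0 -1;0 0 0.007 0 0 0 -1;0 0 0 0 0 0 -1;0 0 0 0 0 0 -1")

```text
time_s: 7.5
position: [465.2, 2.8, 96.0]
orientation: [1.324, 2.848, 0.001]
wrist_force: [-0.5, 0.1, 5.2]
opening: 20.2
grasp_force: 40.3
```

Call:
jog_arm(commands="0 0 0 0 0 0 -0.3;0 0 0 0 0 0 -0.2;0 0 0 0 0 0 -0.2;0 0 0 0 0 0 -0.2;0 0 -0.05 0 0 0 -0.2;0 0 -0.1 0 0 0 -0.2;0 0 -0.2 0 0 0 -0.2;0 0 -0.2 0 0 0 -0.2;0 0 -0.1 0 0 0 -0.2;0 0 0 0 0 0 -0.2")

```text
time_s: 8.5
position: [466.8, 2.7, 195.5]
orientation: [1.322, 2.844, 0.003]
wrist_force: [0.4, -0.4, -0.6]
opening: 34.0
grasp_force: 0.0
```

```bash
python3 -c "
from h import *
plan([521.5,-69.5,192],40)"
```

```text
pos [466.8   2.7 195.5] psi 40.13 tilt 0.35 t 8.5 open 34.0 F [ 0.4 -0.4 -0.6] gf 0.0 j [-0.08  0.19  1.78  0.    1.17 -0.79]
delta world [ 54.7 -72.2  -3.5] scaled tool [-0.6031 -0.0313  0.0261] yaw 0.0015
```

Call:
jog_arm(commands="-0.06 0 0 0 0 0 0.4;-0.13 -0.003 0 0 0 0 0.4;-0.15 -0.003 0 0 0 0 0.4;-0.13 -0.003 0 0 0 0 0.4;-0.09 -0.003 0.05 0 0 0 0.4;-0.049 -0.002 0.1 0 0 0 0.4;0 0 0.12 0 0 0 0.4;0 0 0.12 0 0 0 0.4;0 0 0.04 0 0 0 0.4;0 0 0 0 0 0 0.4")

```text
time_s: 9.5
position: [521.0, -68.6, 126.6]
orientation: [-1.324, -2.845, 0.001]
wrist_force: [-0.1, 0.7, -0.2]
opening: 59.7
grasp_force: 0.0
```

```bash
python3 -c "
from h import *
f=grab_frame('scene')
plan([524,-68.5,84],40)
cv2.imwrite('pics/x.png',f['img'])
# cover in ring check: blob of dark near ring, and hub face mask
g=f['img'][200:310,270:360]; 
m=(g.max(2)<55).astype(np.uint8)
N,l,st,c=cv2.connectedComponentsWithStats(m)
for i in range(1,N):
    if st[i,4]>60: print(st[i]+[270,200,0,0,0],c[i]+[270,200])
"
```

```text
pos [521.8 -68.6 127.6] psi 40.11 tilt 0.1 t 9.55 open 59.6 F [0.5 0.1 0.1] gf 0.0 j [-0.21  0.34  1.75 -0.    1.05 -0.91]
delta world [  2.2   0.1 -43.6] scaled tool [-0.0095  0.0122  0.2903] yaw 0.0012
[ 300  259   38   37 1116] [318.41487455 277.27240143]
```

Call:
jog_arm(commands="0 0.006 0.05 0 0 0 0.4;0 0 0.08 0 0 0 0.4;0 0 0.08 0 0 0 0.4;0 0 0.05 0 0 0 0.4;0 0 0.03 0 0 0 0.4;0 0 0 0 0 0 0.4;0 0 0 0 0 0 -1;0 0 0 0 0 0 -1;0 0 0 0 0 0 -1;0 0 0 0 0 0 -1", force=80)

```text
time_s: 10.55
position: [523.2, -67.9, 85.5]
orientation: [1.324, 2.848, 0.0]
wrist_force: [0.1, -1.0, 4.1]
opening: 30.2
grasp_force: 78.9
```

```bash
python3 -c "
from h import *
plan([524,-68.5,84],40)"
```

```text
pos [523.2 -67.9  85.5] psi 40.13 tilt 0.08 t 10.55 open 30.2 F [ 0.1 -1.   4.1] gf 78.9 j [-0.21  0.4   1.8  -0.    0.95 -0.91]
delta world [ 0.8 -0.6 -1.5] scaled tool [-0.0062  0.0017  0.0097] yaw 0.0014
```

Call:
jog_arm(commands="0 0 -0.03 0 0 0 -1;0 0 -0.06 0 0 0 -1;0 0 -0.09 0 0 0 -1;0 0 -0.1 0 0 0 -1;0 0 -0.1 0 0 0 -1;0 0 -0.1 0 0 0 -1;0 0 -0.08 0 0 0 -1;0 0 -0.04 0 0 0 -1;0 0 0 0 0 0 -1;0 0 0 0 0 0 -1")

```text
time_s: 11.55
position: [522.3, -67.7, 174.4]
orientation: [-1.324, -2.848, 0.0]
wrist_force: [0.3, 0.6, -1.8]
opening: 29.7
grasp_force: 79.1
```

Run:
```python
from h import *
import pickle
plan([524,-68.5,84],40)
fs=grab_frame("scene"); ft=grab_frame("top"); pickle.dump((fs,ft),open("s4.pkl","wb"))
s=get_state(); p=s["position"]
# panels: hub scene, hub top, head scene, head top with az labels
C=np.array([p[0],p[1],p[2]-8]); H=np.array([499.,76,105])
rows=[]
for f in(fs,ft):
    r=[]
    for c,n,rad in((H,20,30),(C,20,33)):
        q=proj(f,c); x,y=int(round(q[0]))-n,int(round(q[1]))-n
        a=f["img"][max(y,0):y+2*n,x:x+2*n].astype(float); lo,hi=np.percentile(a,[3,97]); a=np.clip((a-lo)*255/(hi-lo+1),0,255).astype(np.uint8)
        z=cv2.resize(a,(300,300),interpolation=cv2.INTER_CUBIC); print(c.round(1),"origin px",x,y,"center",q.round(1))
        for k in range(0,360,45):
            w=((proj(f,c+[rad*np.cos(np.radians(k)),rad*np.sin(np.radians(k)),0])-[x,y]+.5)*7.5).astype(int)
            cv2.putText(z,str(k),tuple(int(i) for i in w-[8,-4]),0,.4,(0,0,255),1)
        r.append(z)
    rows.append(np.hstack(r))
cv2.imwrite("pics/p4.png",np.vstack(rows))
```

```text
pos [522.3 -67.7 174.4] psi 40.13 tilt 0.04 t 11.55 open 29.7 F [ 0.3  0.6 -1.8] gf 79.1 j [-0.21  0.29  1.69  0.    1.16 -0.91]
delta world [  1.7  -0.8 -90.4] scaled tool [-0.0115  0.0054  0.6026] yaw 0.0014
[499.  76. 105.] origin px 276 206 center [296.3 225.8]
[522.1 -67.7 166. ] origin px 365 228 center [384.7 247.8]
[499.  76. 105.] origin px 237 235 center [256.6 255.2]
[522.1 -67.7 166. ] origin px 342 214 center [362.5 234.4]
```

View pics/p4.png

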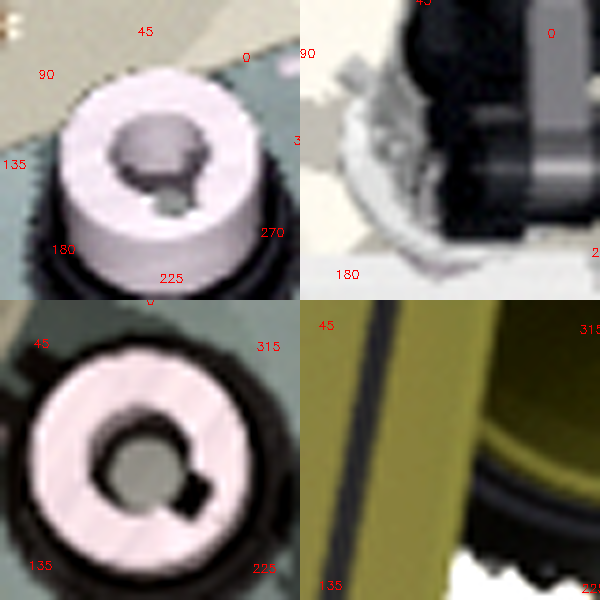

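All four panels are clear. The hub face is bright, with the keyway at scene crop (175,202), i.e. px about (299,232), and at top crop (195,195), i.e. px about (263,260). The held head's tab is at scene crop (52,72), px about (371.5,237). Next: the exact angles.

Run:
```python
from h import *
import pickle
fs,ft=pickle.load(open("s4.pkl","rb"))
hc=[]
for n,f,(x,y),kc in(("scene",fs,(276,206),(175,202)),("top",ft,(237,235),(195,195))):
    z=cv2.resize(f["img"][y:y+40,x:x+40],(320,320),interpolation=cv2.INTER_CUBIC)
    m=(z.min(2)>(150 if n=="scene" else 130)).astype(np.uint8); m=cv2.morphologyEx(m,cv2.MORPH_OPEN,np.ones((5,5)))
    cn=max(cv2.findContours(m,0,1)[0],key=cv2.contourArea); h=cv2.convexHull(cn)[:,0]
    q=[onz(f,x+(u+.5)/8-.5,y+(v+.5)/8-.5,105)[:2] for u,v in h]
    (c,r)=cv2.minEnclosingCircle(np.float32(q)); 
    A=np.c_[2*np.array(q),np.ones(len(q))]; sol=np.linalg.lstsq(A,(np.array(q)**2).sum(1),rcond=None)[0]; rr=np.sqrt(sol[2]+sol[0]**2+sol[1]**2)
    k=onz(f,x+kc[0]/7.5-.5,y+kc[1]/7.5-.5,105)[:2]; d=k-sol[:2]
    print(n,"minC",np.round(c,1),round(r,1),"lsq",sol[:2].round(1),rr.round(1),"key az",np.degrees(np.arctan2(d[1],d[0])).round(1),"r",np.hypot(*d).round(1)); hc.append(sol[:2])
    # dark keyway via holes inside hull
    hm=np.zeros_like(m); cv2.fillConvexPoly(hm,h,1); dk=((hm==1)&(m==0)).astype(np.uint8)
    hol=[ (u,v) for v,u in np.argwhere(cv2.erode(hm,np.ones((9,9)))*dk)]
    W=np.array([onz(f,x+(u+.5)/8-.5,y+(v+.5)/8-.5,105)[:2] for u,v in hol])-sol[:2]; R=np.hypot(*W.T); w=W[(R>11.5)&(R<15.5)]
    an=np.degrees(np.arctan2(*(w.T[::-1])))%360; print("   keyway pixels",len(w),"az median",np.median(an).round(1),"range",np.percentile(an,[3,97]).round(1))
print("hub avg",np.mean(hc,0).round(1))
zt=174.4-7
for c0 in((520.7,-69.3),(522,-71),(522.3,-67.7)):
    for kc in((52,72),(58,78)):
        d=onz(fs,365+kc[0]/7.5-.5,228+kc[1]/7.5-.5,zt)[:2]-np.array(c0); print("tab",c0,np.degrees(np.arctan2(d[1],d[0])).round(1),np.hypot(*d).round(1))
```

```text
scene minC [499.7  75. ] 21.1 lsq [499.2  75.2] 20.5 key az -124.2 r 12.1
   keyway pixels 944 az median 237.1 range [215.8 258.9]
top minC [497.9  78. ] 21.4 lsq [498.1  78. ] 20.9 key az -121.7 r 12.4
   keyway pixels 1008 az median 235.0 range [217.3 253.7]
hub avg [498.6  76.6]
tab (520.7, -69.3) 83.9 25.7
tab (520.7, -69.3) 84.3 24.0
tab (522, -71) 87.0 27.3
tab (522, -71) 87.6 25.6
tab (522.3, -67.7) 87.3 24.0
tab (522.3, -67.7) 88.0 22.3
```

Keyway azimuth is about 236.5° and the tab about 86°, so the head must turn +150°. From the present grip that takes the last joint past its range, so I'll set the head back in its hole, give the gripper a half turn and regrasp.

Call:
jog_arm(commands="0 0 0.06 0 0 0 -1;0 0 0.1 0 0 0 -1;0 0 0.12 0 0 0 -1;0 0 0.12 0 0 0 -1;0 0 0.08 0 0 0 -1;0 0 0.05 0 0 0 -1;0 0 0.03 0 0 0 -1;0 0 0.02 0 0 0 -1;0 0 0.005 0 0 0 -1;0 0 0 0 0 0 -1")

```text
time_s: 12.65
position: [523.1, -67.9, 87.4]
orientation: [1.324, 2.848, 0.0]
wrist_force: [0.2, -1.3, -1.4]
opening: 30.1
grasp_force: 79.1
```

```bash
python3 -c "
from h import *
plan([523.2,-67.9,85.5],40)"
```

```text
pos [523.1 -67.9  87.4] psi 40.13 tilt 0.05 t 12.65 open 30.1 F [ 0.2 -1.3 -1.4] gf 79.1 j [-0.21  0.4   1.79  0.    0.95 -0.91]
delta world [ 0.1 -0.  -1.9] scaled tool [-0.0007  0.0004  0.0127] yaw 0.0014
```

Call:
jog_arm(commands="0 0 0.012 0 0 0 -1;0 0 0 0 0 0 -1;0 0 0 0 0 0 0.3;0 0 0 0 0 0 0.4;0 0 0 0 0 0 0.4;0 0 -0.04 0 0 0 0.4;0 0 -0.12 0 0 0 0.4;0 0 -0.15 0 0 0 0.4;0 0 -0.08 0 0 0.05 0.4;0 0 0 0 0 0.09 0.4")

```text
time_s: 13.65
position: [524.5, -68.1, 146.4]
orientation: [1.633, 2.678, 0.003]
wrist_force: [0.8, 0.1, 0.3]
opening: 59.8
grasp_force: 0.0
```

Call:
jog_arm(commands="0 0 0 0 0 0.09 0.4;0 0 0 0 0 0.09 0.4;0 0 0 0 0 0.09 0.4;0 0 0 0 0 0.09 0.4;0 0 0 0 0 0.09 0.4;0 0 0 0 0 0.09 0.4;0 0 0 0 0 0.09 0.4;0 0 0 0 0 0.09 0.4;0 0 0 0 0 0.09 0.4;0 0 0 0 0 0.09 0.4")

```text
time_s: 14.65
position: [522.8, -67.8, 144.2]
orientation: [2.986, 0.976, 0.001]
wrist_force: [-0.7, 0.4, -0.6]
opening: 60.0
grasp_force: 0.0
```

Call:
jog_arm(commands="0 0 0 0 0 0.09 0.4;0 0 0 0 0 0.09 0.4;0 0 0 0 0 0.09 0.4;0 0 0 0 0 0.09 0.4;0 0 0 0 0 0.09 0.4;0 0 0 0 0 0.09 0.4;0 0 0 0 0 0.09 0.4;0 0 0 0 0 0.09 0.4;0 0 0 0 0 0.09 0.4;0 0 0 0 0 0.05 0.4")

```text
time_s: 15.65
position: [522.8, -67.8, 144.2]
orientation: [-2.941, 1.104, -0.001]
wrist_force: [-0.4, -0.1, 0.2]
opening: 59.8
grasp_force: 0.0
```

Call:
jog_arm(commands="0 0 0 0 0 0 0.4;0 0 0 0 0 0 0.4")

```text
time_s: 15.85
position: [522.8, -67.8, 144.1]
orientation: [-2.945, 1.094, -0.001]
wrist_force: [-0.1, -0.6, 0.3]
opening: 59.7
grasp_force: 0.0
```

```bash
python3 -c "
from h import *
plan([523.2,-67.9,86],-140)
f=grab_frame('scene')
import pickle; pickle.dump(f,open('s5.pkl','wb'))"
```

```text
pos [522.8 -67.8 144.1] psi -130.76 tilt 0.03 t 15.85 open 59.7 F [-0.1 -0.6  0.3] gf 0.0 j [-0.21  0.33  1.73  0.    1.09  2.07]
delta world [  0.4  -0.1 -58.1] scaled tool [ 0.0022 -0.0011  0.3871] yaw 0.1026
```

Call:
jog_arm(commands="0.002 0 0.06 0 0 0 0.4;0 0 0.1 0 0 0 0.4;0 0 0.11 0 0 0 0.4;0 0 0.07 0 0 0 0.4;0 0 0.03 0 0 0 0.4;0 0 0.012 0 0 0 0.4;0 0 0 0 0 0 -1;0 0 0 0 0 0 -1;0 0 0 0 0 0 -1;0 0 0 0 0 0 -1", force=80)

```text
time_s: 16.9
position: [523.6, -68.2, 87.3]
orientation: [-2.944, 1.097, -0.003]
wrist_force: [-0.4, -0.1, 3.5]
opening: 30.1
grasp_force: 79.0
```

```bash
python3 -c "
from h import *
plan([523.2,-67.9,86],-140)"
```

```text
pos [523.6 -68.2  87.3] psi -130.86 tilt 0.1 t 16.9 open 30.1 F [-0.4 -0.1  3.5] gf 79.0 j [-0.21  0.4   1.79 -0.    0.95  2.07]
delta world [-0.4  0.3 -1.3] scaled tool [-0.003   0.0003  0.0085] yaw 0.1015
```

Call:
jog_arm(commands="0 0 -0.04 0 0 0 -1;0 0 -0.1 0 0 0 -1;0 0 -0.13 0 0 0 -1;0 0 -0.13 0 0 0 -1;0 0 -0.12 0 0 -0.05 -1;0 0 -0.06 0 0 -0.09 -1;0 0 -0.02 0 0 -0.09 -1;0 0 0 0 0 -0.09 -1;0 0 0 0 0 -0.09 -1;0 0 0 0 0 -0.09 -1")

```text
time_s: 17.9
position: [522.5, -67.8, 176.4]
orientation: [-3.139, -0.122, 0.001]
wrist_force: [-0.5, -0.5, -2.0]
opening: 30.1
grasp_force: 79.1
```

Call:
jog_arm(commands="0 0 0 0 0 -0.09 -1;0 0 0 0 0 -0.09 -1;0 0 0 0 0 -0.09 -1;0 0 0 0 0 -0.09 -1;0 0 0 0 0 -0.09 -1;0 0 0 0 0 -0.09 -1;0 0 0 0 0 -0.09 -1;0 0 0 0 0 -0.09 -1;0 0 0 0 0 -0.09 -1;0 0 0 0 0 -0.09 -1")

```text
time_s: 18.9
position: [522.5, -67.8, 176.3]
orientation: [-2.307, -2.131, 0.001]
wrist_force: [-0.2, -0.7, -1.8]
opening: 29.8
grasp_force: 79.1
```

Call:
jog_arm(commands="0 0 0 0 0 -0.09 -1;0 0 0 0 0 -0.09 -1;0 0 0 0 0 -0.09 -1;0 0 0 0 0 -0.06 -1;0 0 0 0 0 0 -1;0 0 0 0 0 0 -1")

```text
time_s: 19.5
position: [522.7, -67.9, 176.3]
orientation: [-1.695, -2.645, 0.0]
wrist_force: [0.1, 0.1, -1.6]
opening: 30.1
grasp_force: 79.1
```

Run:
```python
from h import *
import pickle
plan([501.5,77.5,174],19.7)
f=grab_frame('scene'); pickle.dump(f,open('s6.pkl','wb'))
s=get_state();p=s["position"]
# bright pixels in plane z of flange, relative to head axis
q=proj(f,[p[0],p[1],p[2]-8]);print(q)
x,y=int(q[0])-22,int(q[1])-12
print(x,y);print('\n'.join(''.join('%4d'%v for v in r) for r in f["img"][y:y+36,x:x+44].max(2)))
```

```text
pos [522.7 -67.9 176.3] psi 24.69 tilt 0.03 t 19.5 open 30.1 F [ 0.1  0.1 -1.6] gf 79.1 j [-0.21  0.29  1.68  0.    1.17 -0.64]
delta world [-21.2 145.4  -2.3] scaled tool [0.9396 0.2768 0.0158] yaw 0.0555
[385.31852131 246.68939156]
363 234
 196 196 197 196 197 197 197 198 198 197 198 196 198 194 161  86  28  27  27  31  26  44  94 105 106 105 106 108 107  97  66  42  41  42  37  43  41  42  42  41 108 147 157 155
 197 198 197 196 197 197 196 198 197 197 196 197 197 197 182 129  55  33  31  28  27  74 101 105 106 105 105 108 105  80  49  41  42  44  40  43  39  42  42  47 112 147 157 154
 198 198 198 197 197 197 197 197 198 196 198 197 198 197 163 105  61  31  26  29  23  72 100 107 106 107 106 108 105  81  47  39  39  39  41  43  40  41  43  60 135 154 155 156
 198 198 197 198 197 196 197 197 197 198 196 197 197 186 140  82  32  28  26  25  42  89 109 106 107 107 106 105 107  73  40  43  39  42  40  37  42  40  44  62 135 156 155 156
 199 197 197 197 198 197 197 197 197 197 197 198 175 141 101  65  58  59  46  34  45  93 107 109 107 109 107 106  95  58  25  36  40  43  44  36  40  
[... 4813 characters left out ...]
0 184 185 183 184 183 183 184 185 184 183 183 184 184 184 184 184 185 184 184 181 184 185 181 181 183 183 184 185 186 184 183 184 185 185 186 185 185 186 185 164 147 147
 165 172 181 183 183 183 184 183 183 182 184 184 183 184 183 184 184 183 183 183 184 184 185 185 185 185 184 185 185 185 185 185 184 185 185 184 184 185 185 185 185 182 162 148
 168 165 178 184 183 182 183 184 184 183 183 183 183 184 183 183 186 184 183 184 182 183 184 183 184 183 183 183 184 184 184 185 184 185 185 184 184 184 185 185 185 185 163 146
 162 175 182 184 182 182 182 183 182 182 182 183 184 186 194 193 191 192 195 193 188 185 183 182 182 184 183 181 183 183 182 182 183 183 183 184 184 184 184 184 183 186 181 162
```

Run:
```python
from h import *
import pickle
f=pickle.load(open('s6.pkl','rb'))
# camera-frame head axis: avg-triangulated start centre + robot displacement; scene bias ~(+1.3,-1.6)
for c in((521.6+1.3-.5,-69.5-1.6),(522.7,-67.9)):
  for z in (176.3-6.3,):
    print(c,[(a,(proj(f,[c[0]+25*np.cos(np.radians(a)),c[1]+25*np.sin(np.radians(a)),z])-[363,234]).round(1).tolist()) for a in range(200,300,10)])
```

```text
(522.4, -71.1) [(200, [19.1, 28.8]), (210, [22.3, 29.5]), (220, [25.5, 29.7]), (230, [28.7, 29.4]), (240, [31.8, 28.7]), (250, [34.6, 27.4]), (260, [37.1, 25.8]), (270, [39.2, 23.7]), (280, [40.8, 21.4]), (290, [41.9, 18.9])]
(522.7, -67.9) [(200, [17.3, 27.3]), (210, [20.5, 28.0]), (220, [23.7, 28.2]), (230, [26.9, 27.9]), (240, [30.0, 27.2]), (250, [32.8, 25.9]), (260, [35.3, 24.3]), (270, [37.4, 22.3]), (280, [39.0, 19.9]), (290, [40.1, 17.4])]
```

The tab is seen near px (396,263), azimuth about 243°, which agrees with the predicted 241.5°. I'll turn 5–6° back and carry the head over the hub.

Call:
jog_arm(commands="0 0 0 0 0 0.058 -1;0.06 0.012 0 0 0 0 -1;0.13 0.025 0 0 0 0 -1;0.17 0.033 0 0 0 0 -1;0.18 0.035 0 0 0 0 -1;0.17 0.033 0 0 0 0 -1;0.13 0.025 0 0 0 0 -1;0.09 0.018 0 0 0 0 -1;0.037 0.007 0 0 0 0 -1;0 0 0 0 0 0 -1")

```text
time_s: 20.55
position: [500.7, 78.7, 176.4]
orientation: [1.809, 2.569, -0.0]
wrist_force: [-0.3, -0.6, -1.9]
opening: 29.9
grasp_force: 79.1
```

Call:
jog_arm(commands="0 0 0 0 0 0 -1;0 0 0 0 0 0 -1;0 0 0 0 0 0 -1")

```text
time_s: 20.85
position: [501.0, 77.4, 176.4]
orientation: [1.812, 2.566, -0.0]
wrist_force: [-0.3, -0.1, -2.2]
opening: 30.3
grasp_force: 79.1
```

Run:
```python
from h import *
plan([500.3,78.2,155],19.7)
import pickle
f=grab_frame('scene'); pickle.dump(f,open('s7.pkl','wb'))
g=f["img"][205:250,270:330]; m=(g.min(2)>140).astype(np.uint8)
p=get_state()["position"]
print(proj(f,[p[0],p[1],p[2]-48]),proj(f,[498.6,76.6,105]))
```

```text
pos [501.   77.4 176.4] psi 19.55 tilt 0.01 t 20.85 open 30.3 F [-0.3 -0.1 -2.2] gf 79.1 j [ 0.07  0.26  1.72 -0.    1.15 -0.27]
delta world [ -0.7   0.8 -21.4] scaled tool [ 0.0067 -0.0026  0.1425] yaw -0.0017
[295.86789133 216.25408497] [295.84843664 225.78201718]
```

Call:
jog_arm(commands="0.006 -0.002 0.03 0 0 0 -1;0 0 0.05 0 0 0 -1;0 0 0.05 0 0 0 -1;0 0 0.03 0 0 0 -1;0 0 0.02 0 0 0 -1;0 0 0.02 0 0 0 -1;0 0 0 0 0 0 -1;0 0 0 0 0 0 -1")

```text
time_s: 21.7
position: [500.3, 78.9, 146.5]
orientation: [1.811, 2.567, 0.0]
wrist_force: [-0.6, -0.6, -1.8]
opening: 29.9
grasp_force: 79.2
```

```bash
python3 -c "
from h import *
plan([500.3,78.2,145],19.7);print(get_state()['torque'].round(3))"
```

```text
pos [500.3  78.9 146.5] psi 19.61 tilt 0.0 t 21.7 open 29.9 F [-0.6 -0.6 -1.8] gf 79.2 j [ 0.07  0.3   1.77 -0.    1.08 -0.27]
delta world [-0.  -0.7 -1.5] scaled tool [-0.0043 -0.0017  0.0097] yaw -0.001
[-0.015  0.013  0.016]
```

Call:
jog_arm(commands="0 0 0.01 0 0 0 -1;0 0 0.01 0 0 0 -1;0 0 0.01 0 0 0 -1;0 0 0.01 0 0 0 -1;0 0 0 0 0 0 -1;0 0 0 0 0 0 -1")

```text
time_s: 22.3
position: [500.1, 78.9, 140.2]
orientation: [-1.811, -2.567, 0.0]
wrist_force: [-0.4, -0.4, -2.7]
opening: 30.0
grasp_force: 79.2
```

```bash
python3 -c "
from h import *
plan([500.3,78.2,127],19.7);print(get_state()['torque'].round(3))"
```

```text
pos [500.1  78.9 140.2] psi 19.61 tilt 0.02 t 22.3 open 30.0 F [-0.4 -0.4 -2.7] gf 79.2 j [ 0.07  0.3   1.77 -0.    1.06 -0.27]
delta world [  0.2  -0.7 -13.2] scaled tool [-0.0045 -0.0003  0.0883] yaw -0.001
[-0.057  0.104  0.004]
```

Call:
jog_arm(commands="0 0 0.01 0 0 0 -1;0 0 0.01 0 0 0 -1;0 0 0.01 0 0 0 -1;0 0 0.01 0 0 0 -1;0 0 0 0 0 0 -1;0 0 0 0 0 0 -1")

```text
time_s: 22.9
position: [500.1, 78.9, 134.2]
orientation: [-1.811, -2.567, 0.0]
wrist_force: [-0.9, -0.5, -2.4]
opening: 29.9
grasp_force: 79.2
```

```bash
python3 -c "
from h import *
plan([500.3,78.2,127],19.7);print(get_state()['torque'].round(3))"
```

```text
pos [500.1  78.9 134.2] psi 19.6 tilt 0.02 t 22.9 open 29.9 F [-0.9 -0.5 -2.4] gf 79.2 j [ 0.07  0.31  1.78  0.    1.05 -0.27]
delta world [ 0.2 -0.7 -7.2] scaled tool [-0.0045 -0.0005  0.0481] yaw -0.0011
[-0.068  0.187  0.045]
```

Call:
jog_arm(commands="0 0 0.01 0 0 0 -1;0 0 0.01 0 0 0 -1;0 0 0.01 0 0 0 -1;0 0 0.01 0 0 0 -1;0 0 0.01 0 0 0 -1;0 0 0.01 0 0 0 -1;0 0 0 0 0 0 -1;0 0 0 0 0 0 -1")

```text
time_s: 23.7
position: [500.2, 78.8, 125.5]
orientation: [1.811, 2.567, -0.0]
wrist_force: [-2.7, -1.2, 2.3]
opening: 30.4
grasp_force: 79.6
```

```bash
python3 -c "
from h import *
plan([500.3,78.2,117],19.7);print(get_state()['torque'].round(3))"
```

```text
pos [500.2  78.8 125.5] psi 19.6 tilt 0.0 t 23.7 open 30.4 F [-2.7 -1.2  2.3] gf 79.6 j [ 0.07  0.32  1.79 -0.    1.03 -0.27]
delta world [ 0.1 -0.6 -8.5] scaled tool [-0.0041 -0.0006  0.0567] yaw -0.0011
[-0.175  0.539  0.031]
```

Call:
jog_arm(commands="0 -0.007 0 0 0 0 -1;0 0 0.01 0 0 0 -1;0 0 0.01 0 0 0 -1;0 0 0.01 0 0 0 -1;0 0 0.01 0 0 0 -1;0 0 0.007 0 0 0 -1;0 0 0 0 0 0 -1;0 0 0 0 0 0 -1")

```text
time_s: 24.5
position: [500.1, 78.7, 118.6]
orientation: [1.81, 2.566, 0.002]
wrist_force: [0.3, -0.3, 5.2]
opening: 30.2
grasp_force: 79.6
```

```bash
python3 -c "
from h import *
plan([500.3,78.2,117],19.7);print(get_state()['torque'].round(3))"
```

```text
pos [500.1  78.7 118.6] psi 19.6 tilt 0.09 t 24.5 open 30.2 F [ 0.3 -0.3  5.2] gf 79.6 j [ 0.07  0.33  1.8   0.    1.01 -0.27]
delta world [ 0.2 -0.5 -1.6] scaled tool [-0.0035  0.0004  0.0107] yaw -0.0011
[ 0.133  0.078 -0.008]
```

Call:
jog_arm(commands="0 0 0.007 0 0 0 -1;0 0 0.007 0 0 0 -1;0 0 0.007 0 0 0 -1;0 0 0 0 0 0 -1;0 0 0 0 0 0 -1")

```text
time_s: 25.0
position: [500.1, 78.7, 117.2]
orientation: [1.81, 2.566, 0.003]
wrist_force: [-3.3, 0.4, 19.0]
opening: 29.6
grasp_force: 81.5
```

```bash
python3 -c "
from h import *
plan([500.3,78.2,117],19.7);print(get_state()['torque'].round(3))"
```

```text
pos [500.1  78.7 117.2] psi 19.61 tilt 0.15 t 25.0 open 29.6 F [-3.3  0.4 19. ] gf 81.5 j [ 0.07  0.33  1.8   0.    1.   -0.27]
delta world [ 0.2 -0.5 -0.2] scaled tool [-0.0036 -0.0002  0.0011] yaw -0.001
[-0.039  0.777  0.072]
```

Call:
jog_arm(commands="0.002 -0.006 0 0 0 0 -1;0 0 0 0 0 0 -1;0 0 0.003 0 0 0 -1;0 0 0 0 0 0 -1;0 0 0 0 0 0 -1")

```text
time_s: 25.5
position: [500.1, 78.7, 117.1]
orientation: [1.809, 2.565, 0.004]
wrist_force: [-2.3, 0.8, 19.7]
opening: 29.9
grasp_force: 81.7
```

Run:
```python
from h import *
plan([500.3,78.2,117],19.7);print(get_state()['torque'].round(3))
f=grab_frame('scene')
# parked cover: dark blob; stand, flat head; bottle position vs start
import pickle
a=pickle.load(open("scene0.pkl","rb"))["img"].astype(int)
d=np.abs(f["img"].astype(int)-a).max(2)
for n,(x0,y0,x1,y1) in dict(flat=(410,255,445,300),bottle=(250,163,278,218),dropper=(332,308,350,335)).items(): print(n,(d[y0:y1,x0:x1]>30).mean().round(3))
g=f["img"][245:305,290:350]; m=(g.max(2)<55).astype(np.uint8)
N,l,st,c=cv2.connectedComponentsWithStats(m)
for i in range(1,N):
    if st[i,4]>60: print("cover",st[i]+[290,245,0,0,0],c[i]+[290,245])
for z in(89,113): print("pred cover", proj(f,[463.4,1,z]))
```

```text
pos [500.1  78.7 117.1] psi 19.61 tilt 0.25 t 25.5 open 29.9 F [-2.3  0.8 19.7] gf 81.7 j [ 0.07  0.33  1.81  0.    1.   -0.27]
delta world [ 0.2 -0.5 -0.1] scaled tool [-0.0035  0.0002  0.0009] yaw -0.001
[0.016 0.673 0.056]
flat 0.0
bottle 0.334
dropper 0.0
cover [ 300  259   38   38 1129] [318.42869796 277.32329495]
pred cover [319.2073804  274.12415517]
pred cover [319.17016626 266.69404119]
```

Run:
```python
from h import *
import pickle
a=pickle.load(open("scene0.pkl","rb"))["img"]; f=grab_frame("scene")["img"]
for n,im in(("start",a),("now",f)):
    h=cv2.cvtColor(im[160:220,245:282],cv2.COLOR_BGR2HSV)
    for k,lo,hi in(("blue",(105,90,60),(130,255,255)),("amber",(5,120,60),(20,255,255))):
        m=cv2.inRange(h,lo,hi); ys,xs=np.nonzero(m); print(n,k,len(xs),xs.min()+245,xs.max()+245,ys.min()+160,ys.max()+160,(xs.mean()+245).round(1),(ys.mean()+160).round(1))
plan([500.3,78.2,117],19.7)
```

```text
start blue 75 253 272 167 201 261.1 190.1
start amber 356 250 275 177 217 261.6 190.4
now blue 77 253 272 167 201 261.3 190.2
now amber 324 250 272 179 217 261.0 189.5
pos [500.1  78.7 117.1] psi 19.61 tilt 0.26 t 25.6 open 30.0 F [-2.9 -0.3 19.5] gf 81.7 j [ 0.07  0.33  1.81  0.    1.   -0.27]
delta world [ 0.2 -0.5 -0.1] scaled tool [-0.0035  0.0001  0.001 ] yaw -0.0009
```

```bash
python3 -c "
from rig import close_job
print(close_job())"
```

```text
the job is handed in; nothing more can be done
None
```

I parked the cover in the ring, fitted the cup head with its key in the keyway, and handed the job in at 25.6 s. The gripper is still holding the head and pressing it home with about 20 N. Home was judged from tool height and a firm stop, as the images can't resolve the flange gap; I regrasped the head once in its stand, and the flat head, bottle_a and dropper show no movement.

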